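# Dial open the lockbox of a second-hand shop

### The job

Unlock the blue and grey lockbox with its dial (the upright spinner post is its handle): turn it clockwise, pass the red mark by the yellow pointer once and stop with red on the pointer the second time; then turn counter-clockwise, pass blue once and stop with blue on the pointer the second time; then turn clockwise again, slowly and gently, until you feel the dial come up against its stop, and do not force it. Then slide the red bolt tab fully towards the front of the box (the side of the yellow pointer), let go and leave the other things on the table where they are.

Things in the scene. Friction and masses are not known exactly. Their poses are not given: they have to be found in the camera images.
- lockbox: Steel lockbox fixed to the table, 200 (x) x 320 (y) x 110 mm high, grey body, blue top. Origin: centre of its underside; z up; its front is its -x side. On top: a black dial at y = -60 mm, a fixed yellow pointer at the dial's front (-x) and the bolt with its red tab at y = +92 mm. The dial stays where it is left; once the lock has released, the dial need not be held.
- dial_plate: Black dial, 100 mm across, flat top 124 mm above the table, turning about a vertical axis. Origin on that axis, 113 mm up. 20 white ticks, a wide red and a wide blue mark at the rim, one upright spinner post. Inside, two wheels are picked up after nearly a turn each: overrunning red or blue by over half a tick and turning back spoils the combination.
- dial_axis (a point): Point on the dial's axis 152 mm above the table. Last turn: with red and blue set right, a sprung nose drops in and stops the dial somewhere between 1.1 and 4.4 rad clockwise after blue; where differs each time. The stop is springy: about 7 N more at the post per 0.1 rad. Over 15 N inside (about 12 N at the post) harms the lock. Before the stop, turning takes only about 1 to 3 N.
- spinner_post (a point): Point on the axis of the aluminium spinner post, 152 mm above the table, a good grasp height. The post is upright, round, 16 mm across, 36 mm from the dial's axis, from 126 to 168 mm above the table, and spins freely about itself, so it can be held and carried round in a circle without turning the hand.
- dial (a joint): Dial angle, rad, clockwise from above positive, counted over turns. Blue is on the pointer at 0 and 6.283, red at 1.300 and 7.583. It starts between -0.9 and 0.6: going clockwise red comes first at 1.300, the second time at 7.583; turning back, blue comes first at 6.283, the second time at 0. A tick is 0.314 rad; set red and blue within 0.14 rad (half a tick).
- bolt_grip (a point): Centre of the red upright tab of the bolt at a good grasp height, 152 mm above the table: the tab is 14 mm (box x) x 26 mm (box y), from 124 to 164 mm above the table. The bolt slides 30 mm along -x of the box.
- bolt (a joint): Bolt travel in m: 0 locked, 0.030 fully drawn to the front (-x of the box). It takes about 2 to 3 N and stays where it is left; while the lock is not released it is blocked after 1 mm.
- mug: White mug, 80 mm across, 95 mm high; origin at the centre of its underside. Leave it alone.
- candlestick: Brass candlestick, 84 mm foot, 122 mm high; origin at the centre of its underside. Leave it alone.
- vase: Blue vase, 100 mm across, 125 mm high; origin at the centre of its underside. Leave it alone.

How it is judged:
On the way, in this order (a step that is already met when the one before it is completed fails the run):
1. after passing red once clockwise, stand with red on the pointer the second time (within 0.14 rad) (value of joint dial between 7.443 and 7.723 rad and value of joint bolt below 0.005 m), for 0.1 s.
2. after passing blue once counter-clockwise, stand with blue on the pointer the second time (within 0.14 rad) (value of joint dial between -0.14 and 0.14 rad and value of joint bolt below 0.005 m), for 0.1 s.
At the end, for the whole second after the job is handed in: The bolt is drawn at least 25 mm of its 30 mm and at rest, the dial rests at its stop 1.0 to 4.7 rad clockwise after blue, the mug, candlestick and vase stand within 30 mm of where they were (value of joint bolt above 0.025 m and velocity of joint bolt between -0.01 and 0.01 m/s and value of joint dial between 1 and 4.7 rad and distance of each of mug, candlestick, vase from where it was at the start of the episode below 0.03 m); the robot touches nothing.
It fails at once if the dial is forced against the lock work inside with more than 15 N (contact force between dial_plate and lockbox above 15 N).
It fails at once if a bystander is tipped or pushed away (angle between any of mug, candlestick, vase's own z axis and vertical above 0.5 rad or distance of any of mug, candlestick, vase from where it was at the start of the episode above 0.06 m).
It also fails if it takes over 70 s, if anything falls off the work surface, if the arm or the gripper's body presses on something with over 40 N, if the wrist force passes 120 N, or if a joint passes its speed limit or range.

### The arm

A 6-joint arm with a two-finger parallel gripper is mounted at the origin on the work surface. World frame = base frame: x ahead of the robot, y to its left, z up, the work surface at z = 0. Lengths are in m, angles in rad, forces in N, time in s.
With the tool pointing down it reaches from about 0.325 to 0.9 m from the base axis. Payload 6.1 kg.
Tool frame: the origin (TCP) lies midway between the tips of the shut fingers; the grasp point (between the pads) lies 19 mm behind it; z points along the fingers, y is the direction in which the jaws open and shut (so a half turn about z gives the same grasp; the last joint's range is limited). The gripper opens to 85 mm and grips with 20 to 120 N. Pads are 22 mm wide; open, the fingers measure 114 mm over their backs; the gripper's body (76 mm by 85 mm) begins 54 mm behind the grasp point. The pads swing forward as they close: fully open they stand 13 mm farther back than shut.
Start: joints at [-1.343, 0.22, 1.526, -0, 1.395, -0.126], TCP at [0.217, -0.586, 0.193] pointing down, gripper open.
Joint ranges: [-2.98, 2.98], [-0.91, 2.08], [0.09, 2.57], [-1.24, 4.39], [0.2, 2.65], [-2.68, 2.68]. Speed limits (rad/s): [2.57, 2.57, 3.01, 3.14, 3.14, 3.14].

### API

Orientations are given as a unit quaternion [w, x, y, z].
In Python, from station import * gives the robot as it stands. The module is installed in compiled form; this text tells all that it offers.
- The arm moves only by the tool carry_out, never from a script. Its argument "motion" is a list of rows, each a list of 3 entries, a list of its own where there are three numbers: the turn, a rotation vector about the world's x, y, z in degrees, then the shift along the world's x, y, z in mm, then the closure, from -1 (fully open) to 1 (shut). A call has 1 to 8 rows; each row is the pose to reach, as a shift and turn from the pose measured when the call began; what a row does not reach only later rows make up. A row lasts 1/12 s, in which the tool goes at most 41.7 mm and 7.16 degrees, less where a joint would pass 70% of its speed; a pose out of reach is approached as far as the arm can. A call with a gripper value outside its range is refused whole. The fingers move at their own pace and stop on an object; "force" is the grip in N (left out, the last holds). Time passes only in rows, so rows that repeat a pose let the fingers close. It gives the time, the measured TCP pose, the force and the opening at its end, in the units of the state.
- sense(): the state, without advancing time (a new reading comes with each control period).
- read_camera(name): name is "scene" or "top"; returns a dict with "frame" (384x512x3 uint8, red, green, blue), "range_z" (384x512 float32, m along the optical axis (not along the pixel's ray), 0 where there is no reading), "K" (3x3 intrinsics, pixels), "world_from_camera" (4x4, takes a point from camera to world coordinates). Camera axes: x right, y up, looking along -z (the intrinsics and any distortion apply to the point x, -y, -z); pixel columns grow to the right and rows downward; lengths in m; the calibration is good to about 2 mm. A picture is of the moment at which its call begins.
- hand_in(): hands the job in, once; it reports no verdict.
The state is a dict: "time_s": time; "joint_pos": joint angles; "joint_velocities": joint speeds; "effort": joint torques, N m; "position": TCP position; "tcp_rot": TCP orientation; "force": force on the tool from outside, world axes, zero at the start; "moment": the same for the moment, N m; "grip_width": finger opening in m.
Only numpy, scipy, OpenCV 4.12 (cv2) and the standard library are available. Lean on these libraries where they do the work, as an engineer would, in place of code of your own. Each camera call takes 0.05 s, during which the arm holds its last target. There are 200 camera calls.

## Working session

There is one attempt and no reset: what is moved stays moved. The work goes in short steps, Python scripts to look and compute and a tool call to move; the robot and the scene stay as the last step left them, time stands still between calls to the robot, and variables do not carry over. Pictures are saved under pics/ and viewed, about 8 in all and at most 12, crops included, and the job is handed in when it is done.

Besides the shell and the picture viewer there is one more tool, called after "Emit:" in YAML: its name, and indented under it one key for each argument. carry_out: Moves the arm, as the interface text tells. Its arguments: {"type":"object","properties":{"motion":{"type":"array","items":{"type":"array"}},"force":{"type":"number"}},"required":["motion"]}

```bash
mkdir -p pics; python3 - <<'E'
from station import *
import cv2
for n in ("scene","top"):
    r=read_camera(n); cv2.imwrite(f"pics/{n}0.png",r["frame"][:,:,::-1]); print(n,r["K"].tolist(),r["world_from_camera"].round(3).tolist())
print(sense())
E
```

```text
scene [[371.80741378146513, 0.0, 252.7634119750193], [0.0, 371.80741378146513, 191.53392209716918], [0.0, 0.0, 1.0]] [[-0.205, -0.544, 0.814, 1.542], [0.979, -0.107, 0.175, 0.211], [-0.009, 0.832, 0.554, 0.79], [0.0, 0.0, 0.0, 1.0]]
top [[494.1868709802219, 0.0, 253.64088218751542], [0.0, 494.1868709802219, 188.2563561387799], [0.0, 0.0, 1.0]] [[0.015, 0.993, -0.115, 0.406], [-1.0, 0.017, 0.012, -0.011], [0.014, 0.114, 0.993, 1.371], [0.0, 0.0, 0.0, 1.0]]
{'time_s': 0.1, 'joint_pos': array([-1.34310476e+00,  2.21151536e-01,  1.52754037e+00, -3.54718458e-06,
        1.39470311e+00, -1.26114751e-01]), 'joint_velocities': array([ 1.63845971e-04, -2.72879424e-03, -2.61281188e-03, -1.05368628e-03,
        1.14650567e-03,  3.41351316e-05]), 'effort': array([ 7.42034063e-04, -4.98243999e+01, -3.90547657e+01, -2.39511191e-04,
        5.68568023e-03,  8.50331539e-08]), 'position': array([ 0.21638653, -0.58567018,  0.19208294]), 'tcp_rot': array([-8.99928065e-04,  9.84392945e-01,  1.75982149e-01, -4.74933926e-05]), 'force': array([-0.57203357,  0.00962298,  0.20920336]), 'moment': array([-0.04457022,  0.03932883, -0.02067499]), 'grip_width': 0.08543358474034225}
```

View pics/top0.png

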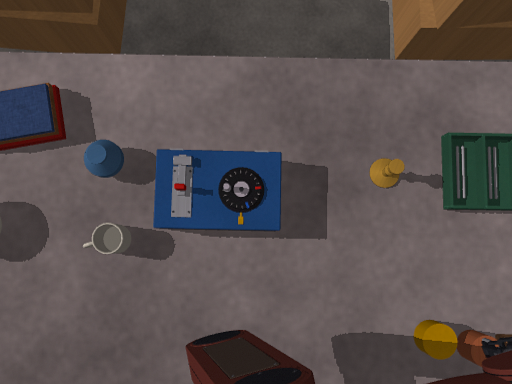

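View pics/scene0.png

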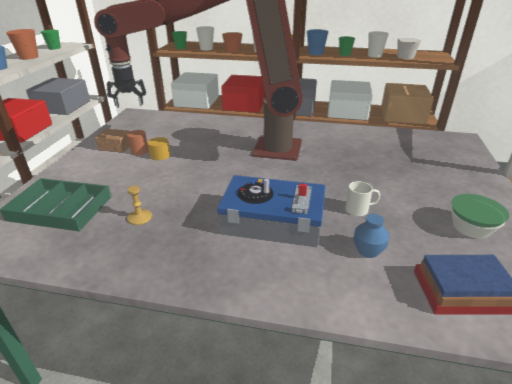

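The top view shows the box at about (155–281, 150–229) px. The dial is at (242,189), the pointer at (241,218), the post at (227,187), red at (258,187), blue at (248,205) and the tab at (180,186). Mug and vase are to the left, clear of the box.

```bash
cat > h.py <<'E'
from station import *
import numpy as np, cv2
def ray(r,uv,z):
    "pixels (n,2) -> world points on plane z"
    uv=np.atleast_2d(np.asarray(uv,float)); T=r["world_from_camera"]; K=r["K"]
    d=np.c_[(uv[:,0]-K[0,2])/K[0,0],-(uv[:,1]-K[1,2])/K[1,1],-np.ones(len(uv))]@T[:3,:3].T
    return T[:3,3]+d*((z-T[2,3])/d[:,2])[:,None]
def hsv(r): return cv2.cvtColor(r["frame"],cv2.COLOR_RGB2HSV)
def blobs(m,amin=4):
    n,_,s,c=cv2.connectedComponentsWithStats(m.astype(np.uint8)); return [(s[i,4],c[i]) for i in range(1,n) if s[i,4]>=amin]
E
python3 - <<'E'
from h import *
r=read_camera("top"); h=hsv(r); H,S,V=[h[...,i].astype(int) for i in range(3)]
roi=np.zeros(H.shape,bool); roi[145:235,150:286]=1
blue=roi&(abs(H-108)<12)&(S>150)&(V>60)
c=max(cv2.findContours(blue.astype(np.uint8),0,2)[0],key=cv2.contourArea)
P=ray(r,c[:,0,:],.110)[:,:2]
rect=cv2.minAreaRect((P*1000).astype(np.float32)); print("box",rect)
print("box corners",cv2.boxPoints(rect).round(1).tolist())
for n,m,z in (("red",roi&((H<6)|(H>174))&(S>150)&(V>90),.124),("yellow",roi&(abs(H-24)<8)&(S>150)&(V>90),.12)):
    for a,u in blobs(m): print(n,a,u.round(1),ray(r,u,z)[0].round(4), ray(r,u,.164)[0].round(4))
dark=roi&(V<60)&(S<120)
for a,u in blobs(dark,60): print("dark",a,u.round(1),ray(r,u,.124)[0].round(4))
d=np.zeros(H.shape,bool); d[165:215,216:268]=1
for a,u in blobs(d&(abs(H-112)<12)&(S>150)&(V>100),2): print("blue",a,u.round(1),ray(r,u,.124)[0].round(4))
for a,u in blobs(d&(V>130)&(S<60),2): print("white",a,u.round(1),ray(r,u,.124)[0].round(4),ray(r,u,.168)[0].round(4))
cv2.imwrite("pics/crop0.png",cv2.resize(r["frame"][145:235,150:286,::-1],None,fx=5.5,fy=5.5,interpolation=cv2.INTER_CUBIC))
E
```

```text
box ((547.1602172851562, 65.81867980957031), (321.82373046875, 202.21414184570312), 89.64501190185547)
box corners [[445.1000061035156, -94.5], [647.2999877929688, -95.69999694824219], [649.2999877929688, 226.10000610351562], [447.1000061035156, 227.39999389648438]]
red 49 [178.6 186. ] [0.5523 0.1641 0.124 ] [0.5476 0.1585 0.164 ]
red 14 [257.8 187.3] [ 0.5523 -0.0367  0.124 ] [ 0.5476 -0.0359  0.164 ]
yellow 44 [240.1 218.8] [0.4717 0.0068 0.12  ] [0.4694 0.0062 0.164 ]
dark 1245 [241.3 189.5] [0.5459 0.0051 0.124 ]
blue 613 [234.8 183. ] [0.5623 0.0219 0.124 ]
blue 190 [259.9 208.6] [ 0.4981 -0.0429  0.124 ]
blue 14 [246.8 204.4] [ 0.5081 -0.0095  0.124 ]
white 60 [241.5 184.7] [0.5581 0.0048 0.124 ] [0.5528 0.0043 0.168 ]
white 23 [225.8 186. ] [0.5542 0.0445 0.124 ] [0.5489 0.0425 0.168 ]
white 25 [239.5 194.3] [0.5335 0.0093 0.124 ] [0.529  0.0086 0.168 ]
```

View pics/crop0.png

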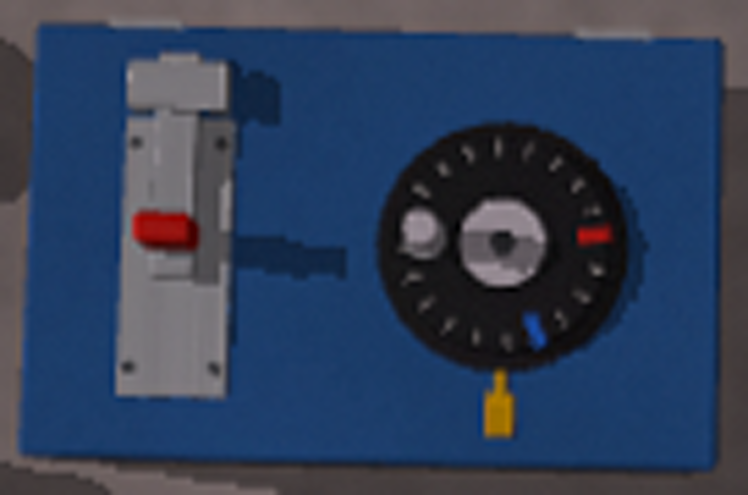

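```bash
python3 - <<'E'
from h import *
r=read_camera("top"); T=r["world_from_camera"];K=r["K"];Z=r["range_z"]
v,u=np.mgrid[165:215,215:268]; z=Z[165:215,215:268]
p=np.stack([(u-K[0,2])/K[0,0]*z,-(v-K[1,2])/K[1,1]*z,-z],-1)@T[:3,:3].T+T[:3,3]
d=np.hypot(p[...,0]-.5468,p[...,1]-.0058)
print("hub z",np.percentile(p[d<.015][:,2],[5,50,95]).round(4),"dial z",np.median(p[(d>.025)&(d<.045)&(p[...,2]<.13)][:,2]).round(4))
t=(p[...,2]>.155)&(z>0); print("post",t.sum(),p[t].mean(0).round(4))
s=sense(); tgt=np.array([.549,.042,.24]); print((tgt-s["position"])*1000)
E
```

```text
hub z [0.1249 0.1289 0.1337] dial z 0.1244
post 38 [0.5484 0.0421 0.1683]
[332.56504116 627.86439777  47.62032942]
```

Emit:
carry_out:
  motion:
    - [[0,0,-20.3],[333,628,50],-1]
    - [[0,0,-20.3],[333,628,50],-1]
    - [[0,0,-20.3],[333,628,50],-1]
    - [[0,0,-20.3],[333,628,50],-1]
    - [[0,0,-20.3],[333,628,50],-1]
    - [[0,0,-20.3],[333,628,50],-1]
    - [[0,0,-20.3],[333,628,50],-1]
    - [[0,0,-20.3],[333,628,50],-1]
  force: 50

```text
time_s: 0.87
position: [0.3726, -0.2905, 0.2163]
tcp_rot: [-0.001, 1.0, -0.0, 0.0]
force: [0.8, -0.5, -0.0]
grip_width: 0.0856
```

Emit:
carry_out:
  motion:
    - [[0,0,0],[176,332,14],-1]
    - [[0,0,0],[176,332,14],-1]
    - [[0,0,0],[176,332,14],-1]
    - [[0,0,0],[176,332,14],-1]
    - [[0,0,0],[176,332,14],-1]
    - [[0,0,0],[176,332,14],-1]
    - [[0,0,0],[176,332,14],-1]
    - [[0,0,0],[176,332,14],-1]

```text
time_s: 1.53
position: [0.5283, 0.0042, 0.2288]
tcp_rot: [-0.0, 1.0, -0.0, 0.0]
force: [0.3, -0.9, -0.1]
grip_width: 0.0855
```

Emit:
carry_out:
  motion:
    - [[0,0,0],[0,0,0],-1]
    - [[0,0,0],[0,0,0],-1]

```text
time_s: 1.7
position: [0.5286, 0.0066, 0.2284]
tcp_rot: [-0.001, 1.0, 0.002, 0.0]
force: [-0.1, -0.1, 0.2]
grip_width: 0.0855
```

Emit:
carry_out:
  motion:
    - [[0,0,0],[20,35.5,0],-1]
    - [[0,0,0],[20,35.5,0],-1]
    - [[0,0,0],[20,35.5,-30],-1]
    - [[0,0,0],[20,35.5,-60],-1]
    - [[0,0,0],[20,35.5,-80],-1]
    - [[0,0,0],[20,35.5,-91],-1]
    - [[0,0,0],[20,35.5,-91],-1]
    - [[0,0,0],[20,35.5,-91],-1]

```text
time_s: 2.37
position: [0.5485, 0.0412, 0.1377]
tcp_rot: [-0.0, 1.0, 0.001, -0.0]
force: [0.8, -0.9, 0.5]
grip_width: 0.0854
```

Emit:
carry_out:
  motion:
    - [[0,0,0],[0,0,0],1]
    - [[0,0,0],[0,0,0],1]
    - [[0,0,0],[0,0,0],1]
    - [[0,0,0],[0,0,0],1]
    - [[0,0,0],[0,0,0],1]
    - [[0,0,0],[0,0,0],1]
    - [[0,0,0],[0,0,0],1]
    - [[0,0,0],[0,0,0],1]
  force: 40

```text
time_s: 3.03
position: [0.5484, 0.0412, 0.1377]
tcp_rot: [-0.0, 1.0, 0.001, -0.0]
force: [-0.4, -0.3, -0.7]
grip_width: 0.0001
```

```bash
python3 - <<'E'
from h import *
s=sense(); print(s["position"].round(4),s["force"].round(2),s["grip_width"])
a=read_camera("top")["frame"][145:235,150:286]; b=read_camera("scene")["frame"][165:245,205:341]
cv2.imwrite("pics/g1.png",np.vstack([cv2.resize(a,(650,330)),cv2.resize(b,(650,270))])[:,:,::-1])
E
```

```text
[0.5484 0.0412 0.1377] [-0.38 -0.31 -0.65] 0.00011004032374606985
```

View pics/g1.png

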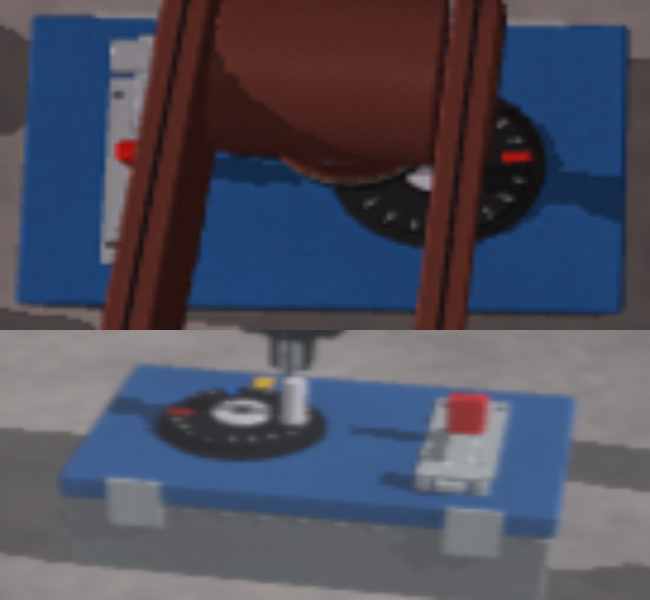

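```bash
python3 - <<'E'
from h import *
r=read_camera("scene"); T=np.linalg.inv(r["world_from_camera"]);K=r["K"]
for P in ([.5484,.0412,.1377],[.5484,.0412,.168],[.4717,.0068,.12],[.5468,.0058,.13]):
    c=T[:3,:3]@P+T[:3,3]; print(P,(K@[c[0],-c[1],-c[2]]/-c[2]).round(1))
h=hsv(r);H,S,V=[h[...,i].astype(int) for i in range(3)]
roi=np.zeros(H.shape,bool);roi[165:245,205:341]=1
for a,u in blobs(roi&((H<6)|(H>174))&(S>150)&(V>90)): print("red",a,u,ray(r,u,.124)[0],ray(r,u,.15)[0])
for a,u in blobs(roi&(abs(H-24)<8)&(S>130)&(V>90)): print("yel",a,u,ray(r,u,.12)[0])
print(sense())
f=r["frame"]; cv2.imwrite("pics/g2.png",cv2.resize(f[60:245,180:380,::-1],(800,740))[:600])
E
```

```text
[0.5484, 0.0412, 0.1377] [265.9 186.6   1. ]
[0.5484, 0.0412, 0.168] [266.  178.6   1. ]
[0.4717, 0.0068, 0.12] [259.9 178.    1. ]
[0.5468, 0.0058, 0.13] [255.3 187.2   1. ]
red 66 [302.53030303 188.75757576] [0.51737938 0.15695712 0.124     ] [0.55737485 0.15908408 0.15      ]
yel 6 [259.83333333 180.16666667] [0.48569943 0.00909986 0.12      ]
{'time_s': 3.1833, 'joint_pos': array([-6.90702431e-02,  8.87172598e-02,  1.78100895e+00,  9.77032127e-04,
        1.27238769e+00,  1.49872107e+00]), 'joint_velocities': array([-2.04364321e-03, -7.84432729e-04, -1.04192373e-03, -5.69362274e-05,
       -1.78260541e-03, -1.13814426e-03]), 'effort': array([ 4.04813749e-03, -4.17179775e+01, -3.73617053e+01,  4.86893492e-03,
        3.55754622e-03, -1.03955415e-04]), 'position': array([0.54840412, 0.04119742, 0.1376089 ]), 'tcp_rot': array([-4.84104581e-04,  9.99998934e-01,  1.35875985e-03, -2.27055507e-04]), 'force': array([ 0.30495755, -0.04587658,  0.04918553]), 'moment': array([-0.0355829 ,  0.02145125,  0.04922992]), 'grip_width': 0.00016942108023007115}
```

View pics/g2.png

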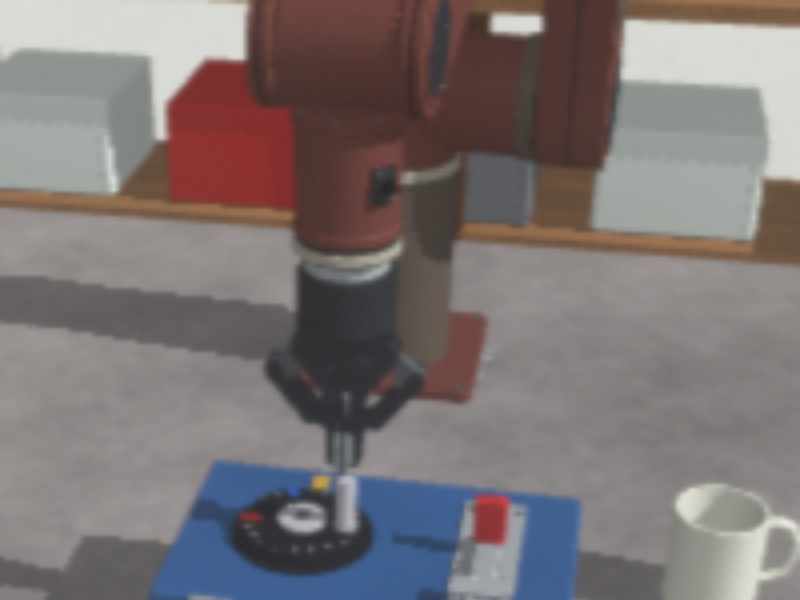

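```bash
python3 - <<'E'
from h import *
r=read_camera("scene");T=r["world_from_camera"];K=r["K"]
for v in range(160,196,2):
    row=[]
    for u in (264,265,266,267):
        z=r["range_z"][v,u]; p=T[:3,:3]@[(u-K[0,2])/K[0,0]*z,-(v-K[1,2])/K[1,1]*z,-z]+T[:3,3]; row.append(tuple((p*1000).round().astype(int).tolist()))
    print(v,row)
E
```

```text
160 [(555, 35, 239), (544, 36, 232), (120, -33, -4), (568, 47, 246)]
162 [(559, 36, 233), (542, 36, 224), (560, 42, 235), (561, 46, 236)]
164 [(561, 36, 227), (547, 37, 220), (566, 43, 231), (564, 46, 230)]
166 [(562, 37, 221), (551, 38, 215), (560, 43, 221), (565, 46, 224)]
168 [(558, 36, 212), (557, 39, 211), (559, 43, 213), (564, 46, 216)]
170 [(563, 37, 208), (564, 40, 209), (558, 42, 205), (560, 46, 207)]
172 [(561, 37, 199), (560, 40, 199), (563, 43, 201), (560, 46, 200)]
174 [(558, 36, 190), (561, 40, 192), (557, 42, 190), (558, 46, 192)]
176 [(560, 37, 184), (561, 40, 185), (561, 43, 185), (561, 46, 186)]
178 [(451, 17, 109), (278, -9, 1), (555, 42, 174), (558, 46, 177)]
180 [(556, 36, 167), (556, 39, 167), (555, 42, 167), (555, 46, 168)]
182 [(559, 37, 161), (557, 40, 161), (561, 43, 163), (562, 47, 164)]
184 [(565, 38, 158), (558, 40, 153), (562, 44, 157), (557, 46, 154)]
186 [(563, 37, 149), (562, 40, 148), (558, 43, 146), (559, 46, 147)]
188 [(560, 37, 139), (556, 40, 137), (557, 43, 138), (560, 47, 140)]
190 [(561, 37, 132), (562, 41, 133), (559, 43, 132), (557, 46, 131)]
192 [(561, 37, 125), (564, 41, 127), (564, 44, 127), (560, 47, 125)]
194 [(570, 39, 123), (573, 43, 126), (570, 45, 124), (567, 48, 122)]
```

The scene range data puts the shut fingertips near z≈0.18, above the post top, while the reported TCP z is 0.137. x and y agree. So the reported z is about 40 mm too low. I'll open, go down with a check on force, and grip again.

Emit:
carry_out:
  motion:
    - [[0,0,0],[0,0,0],-1]
    - [[0,0,0],[0,0,0],-1]
    - [[0,0,0],[0,0,0],-1]
    - [[0,0,0],[0,0,0],-1]
    - [[0,0,0],[0,0,0],-1]
    - [[0,0,0],[0,0,0],-1]
    - [[0,0,0],[0,0,-10],-1]
    - [[0,0,0],[0,0,-20],-1]

```text
time_s: 3.9
position: [0.549, 0.0411, 0.1175]
tcp_rot: [-0.0, 1.0, 0.001, 0.001]
force: [-0.4, 0.8, -0.3]
grip_width: 0.0854
```

Emit:
carry_out:
  motion:
    - [[0,0,0],[0,0,-5],-1]
    - [[0,0,0],[0,0,-10],-1]
    - [[0,0,0],[0,0,-15],-1]
    - [[0,0,0],[0,0,-20],-1]
    - [[0,0,0],[0,0,-20],-1]

```text
time_s: 4.32
position: [0.5482, 0.0412, 0.0961]
tcp_rot: [-0.001, 1.0, 0.001, -0.0]
force: [-0.7, 0.5, -0.2]
grip_width: 0.0855
```

```bash
python3 - <<'E'
from h import *
r=read_camera("scene");T=r["world_from_camera"];K=r["K"]; print(sense()["position"],sense()["force"])
v,u=np.mgrid[150:215,235:300]; z=r["range_z"][150:215,235:300]
p=np.stack([(u-K[0,2])/K[0,0]*z,-(v-K[1,2])/K[1,1]*z,-z],-1)@T[:3,:3].T+T[:3,3]
for a,b in ((-.03,-.005),(.075,.11),(.03,.055)):
    m=(p[...,0]>.52)&(p[...,0]<.6)&(p[...,1]>a)&(p[...,1]<b)&(p[...,2]>.13); print(a,b,m.sum(),np.sort(p[m][:,2])[:12].round(3))
cv2.imwrite("pics/g3.png",cv2.resize(r["frame"][140:240,205:341,::-1],(800,588),interpolation=cv2.INTER_CUBIC))
E
```

```text
[0.54850321 0.04117968 0.09671545] [-0.60404564 -0.26060943  0.33031847]
-0.03 -0.005 173 [0.15  0.153 0.154 0.154 0.156 0.157 0.158 0.159 0.161 0.162 0.162 0.163]
0.075 0.11 250 [0.148 0.152 0.154 0.154 0.156 0.156 0.157 0.159 0.159 0.16  0.162 0.162]
0.03 0.055 222 [0.131 0.131 0.132 0.132 0.133 0.133 0.134 0.134 0.136 0.136 0.138 0.138]
```

View pics/g3.png

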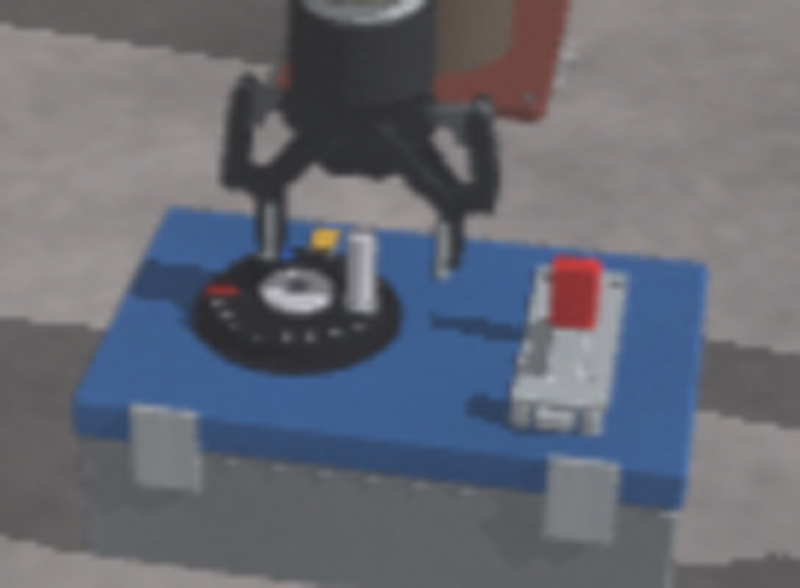

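Open fingertips are at z≈0.150, so they will be at about 0.137 when shut. They stand either side of the post, which is at (362,270) in the crop. Gripping.

Emit:
carry_out:
  motion:
    - [[0,0,0],[0,0,0],1]
    - [[0,0,0],[0,0,0],1]
    - [[0,0,0],[0,0,0],1]
    - [[0,0,0],[0,0,0],1]
    - [[0,0,0],[0,0,0],1]
    - [[0,0,0],[0,0,0],1]
    - [[0,0,0],[0,0,0],1]
    - [[0,0,0],[0,0,0],1]
  force: 40

```text
time_s: 5.03
position: [0.5489, 0.0427, 0.0972]
tcp_rot: [-0.002, 1.0, 0.001, 0.0]
force: [0.8, 4.9, 2.3]
grip_width: 0.0149
```

```bash
cat > arc.py <<'E'
from h import *
import sys
C=np.array([.5468,.0064]); R=.036; PH0=1.124
def th(p): return PH0-np.arctan2(*(p-C)[::-1])
def rows(p,t0,t1,n):
    t=np.linspace(t0,t1,n+1)[1:]
    return [[round(float(x),1) for x in (C+R*np.array([np.cos(PH0-a),np.sin(PH0-a)])-p)*1000] for a in t]
if __name__=="__main__":
    s=sense();p=s["position"][:2];t0=th(p); print("t",s["time_s"],"theta mod 2pi",round(t0,3),"r",np.hypot(*(p-C)).round(4),s["force"].round(1))
    if len(sys.argv)>1:
        d=float(sys.argv[1]);n=int(sys.argv[2]);print(rows(p,t0,t0+d,n))
E
python3 arc.py 1.5 6
```

```text
t 5.0333 theta mod 2pi -0.389 r 0.0364 [0.8 4.9 2.3]
[[8.8, -2.0], [17.0, -5.8], [23.9, -11.4], [29.3, -18.6], [32.7, -26.9], [33.9, -35.8]]
```

Emit:
carry_out:
  motion:
    - [[0,0,0],[8.8,-2.0,0],1]
    - [[0,0,0],[17.0,-5.8,0],1]
    - [[0,0,0],[23.9,-11.4,0],1]
    - [[0,0,0],[29.3,-18.6,0],1]
    - [[0,0,0],[32.7,-26.9,0],1]
    - [[0,0,0],[33.9,-35.8,0],1]
    - [[0,0,0],[33.9,-35.8,0],1]
    - [[0,0,0],[33.9,-35.8,0],1]

```text
time_s: 5.7
position: [0.5827, 0.0053, 0.0972]
tcp_rot: [-0.001, 1.0, 0.001, 0.0]
force: [-3.2, -0.3, 2.4]
grip_width: 0.015
```

```bash
python3 arc.py 1.8 7
```

```text
t 5.7 theta mod 2pi 1.155 r 0.0359 [-3.2 -0.3  2.4]
[[-1.4, -9.1], [-5.1, -17.6], [-10.9, -24.8], [-18.3, -30.3], [-26.8, -33.7], [-36.0, -34.9], [-45.2, -33.7]]
```

Emit:
carry_out:
  motion:
    - [[0,0,0],[-1.4,-9.1,0],1]
    - [[0,0,0],[-5.1,-17.6,0],1]
    - [[0,0,0],[-10.9,-24.8,0],1]
    - [[0,0,0],[-18.3,-30.3,0],1]
    - [[0,0,0],[-26.8,-33.7,0],1]
    - [[0,0,0],[-36.0,-34.9,0],1]
    - [[0,0,0],[-45.2,-33.7,0],1]
    - [[0,0,0],[-45.2,-33.7,0],1]

```text
time_s: 6.37
position: [0.5369, -0.0278, 0.0972]
tcp_rot: [-0.002, 1.0, 0.001, 0.001]
force: [1.5, 5.3, -2.6]
grip_width: 0.0152
```

```bash
python3 arc.py 1.8 7
```

```text
t 6.3667 theta mod 2pi 2.976 r 0.0356 [ 1.5  5.3 -2.6]
[[-8.6, 3.3], [-15.8, 9.0], [-21.4, 16.4], [-24.9, 24.9], [-26.1, 34.1], [-25.0, 43.2], [-21.5, 51.8]]
```

Emit:
carry_out:
  motion:
    - [[0,0,0],[-8.6,3.3,0],1]
    - [[0,0,0],[-15.8,9.0,0],1]
    - [[0,0,0],[-21.4,16.4,0],1]
    - [[0,0,0],[-24.9,24.9,0],1]
    - [[0,0,0],[-26.1,34.1,0],1]
    - [[0,0,0],[-25.0,43.2,0],1]
    - [[0,0,0],[-21.5,51.8,0],1]
    - [[0,0,0],[-21.5,51.8,0],1]

```text
time_s: 7.03
position: [0.5159, 0.0257, 0.0973]
tcp_rot: [-0.003, 1.0, 0.001, 0.001]
force: [0.5, 0.4, 0.3]
grip_width: 0.0151
```

```bash
python3 arc.py 1.8 7
```

```text
t 7.0333 theta mod 2pi -1.46 r 0.0364 [0.5 0.4 0.3]
[[6.2, 6.9], [13.7, 12.3], [22.3, 15.7], [31.5, 16.7], [40.6, 15.4], [49.1, 11.8], [56.4, 6.1]]
```

Emit:
carry_out:
  motion:
    - [[0,0,0],[6.2,6.9,0],1]
    - [[0,0,0],[13.7,12.3,0],1]
    - [[0,0,0],[22.3,15.7,0],1]
    - [[0,0,0],[31.5,16.7,0],1]
    - [[0,0,0],[40.6,15.4,0],1]
    - [[0,0,0],[49.1,11.8,0],1]
    - [[0,0,0],[56.4,6.1,0],1]
    - [[0,0,0],[56.4,6.1,0],1]

```text
time_s: 7.7
position: [0.574, 0.0306, 0.0973]
tcp_rot: [-0.002, 1.0, 0.001, 0.001]
force: [-0.2, -1.7, 2.3]
grip_width: 0.0147
```

```bash
python3 arc.py 0.92 5; python3 - <<'E'
from arc import *
a=read_camera("top"); b=read_camera("scene")
for n,r in (("top",a),("scene",b)):
    h=hsv(r);H,S,V=[h[...,i].astype(int) for i in range(3)]
    roi=np.zeros(H.shape,bool);roi[165:245,205:341]=1
    p=[]
    for A,u in blobs(roi&((H<6)|(H>174))&(S>140)&(V>80),3): 
        q=ray(r,u,.124)[0][:2]; rr=np.hypot(*(q-C)); print(n,"red",A,u.round(1),q.round(4),"r",rr.round(4),"theta",(1.3-(np.pi-np.arctan2(*(-(q-C)*[-1,1])[::-1]) if 0 else (np.arctan2(*(q-C)[::-1])-np.pi)%(2*np.pi))).round(3))
E
```

```text
t 7.7 theta mod 2pi 0.397 r 0.0364 [-0.2 -1.7  2.3]
[[3.6, -5.6], [6.5, -11.5], [8.3, -17.9], [8.8, -24.5], [8.1, -31.1]]
top red 289 [246.6 205.9] [ 0.5043 -0.0092] r 0.0452 theta 0.949
top red 256 [252.2 204.9] [ 0.507  -0.0231] r 0.0495 theta 0.661
top red 140 [209.4 230.9] [0.44   0.0832] r 0.1315 theta -4.36
top red 7 [218. 224.] [0.4576 0.0621] r 0.1052 theta -4.425
top red 9 [207.4 243.8] [0.4077 0.0873] r 0.1609 theta -4.456
scene red 73 [302.4 189.1] [0.5193 0.1566] r 0.1527 theta -3.593
```

Emit:
carry_out:
  motion:
    - [[0,0,0],[3.6,-5.6,0],1]
    - [[0,0,0],[6.5,-11.5,0],1]
    - [[0,0,0],[8.3,-17.9,0],1]
    - [[0,0,0],[8.8,-24.5,0],1]
    - [[0,0,0],[8.8,-24.5,0],1]

```text
time_s: 8.22
position: [0.5827, 0.0053, 0.0973]
tcp_rot: [-0.002, 1.0, 0.0, 0.002]
force: [1.3, -0.5, -0.0]
grip_width: 0.0148
```

```bash
python3 arc.py 0.12 2; python3 - <<'E'
from h import *
a=read_camera("top")["frame"][145:235,190:286]; b=read_camera("scene")["frame"][165:215,220:310]
cv2.imwrite("pics/g4.png",np.hstack([cv2.resize(a,(400,375)),cv2.resize(b,(400,222),interpolation=2) if 0 else np.vstack([cv2.resize(b,(400,222),interpolation=cv2.INTER_CUBIC),np.zeros((153,400,3),np.uint8)])])[:,:,::-1])
E
```

```text
t 8.2167 theta mod 2pi 1.156 r 0.0359 [ 1.3 -0.5 -0. ]
[[-0.0, -2.2], [-0.3, -4.3]]
```

View pics/g4.png

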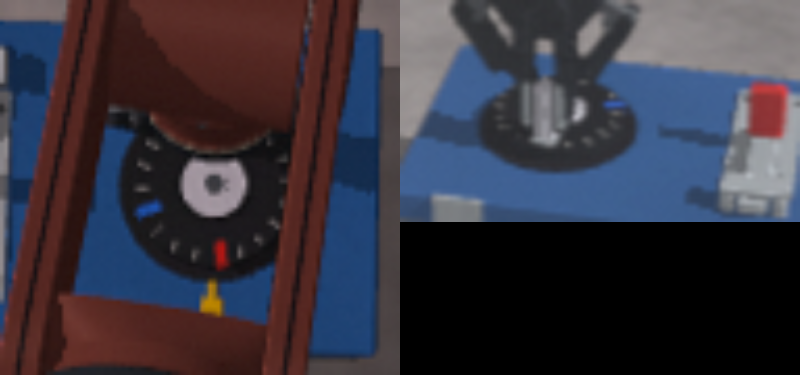

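Red is at (221,255), about 0.12 rad short of the line from hub (214,184) to pointer (211,300). The post angle gives 0.144 rad to go. Advancing about 0.13 rad.

Emit:
carry_out:
  motion:
    - [[0,0,0],[0,-2.2,0],1]
    - [[0,0,0],[-0.3,-4.4,0],1]
    - [[0,0,0],[-0.3,-4.4,0],1]
    - [[0,0,0],[-0.3,-4.4,0],1]
    - [[0,0,0],[-0.3,-4.4,0],1]

```text
time_s: 8.73
position: [0.5823, 0.001, 0.0973]
tcp_rot: [-0.002, 1.0, 0.0, 0.002]
force: [0.6, -0.0, 0.2]
grip_width: 0.0149
```

```bash
python3 arc.py -1.8 7; python3 - <<'E'
from arc import *
r=read_camera("top"); h=hsv(r);H,S,V=[h[...,i].astype(int) for i in range(3)]
roi=np.zeros(H.shape,bool);roi[195:211,225:262]=1
for n,m,z in (("red",roi&((H<6)|(H>174))&(S>140)&(V>150),.124),("blue",roi&(abs(H-112)<12)&(S>150)&(V>150),.124)):
    for A,u in blobs(m,3):
        q=ray(r,u,z)[0][:2]; print(n,A,u.round(1),"r",np.hypot(*(q-C)).round(4),"past pointer cw",(np.pi-np.arctan2(*(q-C)[::-1])%(2*np.pi)).round(3))
E
```

```text
t 8.7333 theta mod 2pi 1.275 r 0.0359 [ 0.6 -0.   0.2]
[[0.3, 9.2], [-1.8, 18.2], [-6.2, 26.3], [-12.5, 33.1], [-20.3, 38.0], [-29.1, 40.8], [-38.3, 41.3]]
red 9 [240.6 205.2] r 0.0409 past pointer cw -0.005
```

Emit:
carry_out:
  motion:
    - [[0,0,0],[0.3,9.2,0],1]
    - [[0,0,0],[-1.8,18.2,0],1]
    - [[0,0,0],[-6.2,26.3,0],1]
    - [[0,0,0],[-12.5,33.1,0],1]
    - [[0,0,0],[-20.3,38.0,0],1]
    - [[0,0,0],[-29.1,40.8,0],1]
    - [[0,0,0],[-38.3,41.3,0],1]
    - [[0,0,0],[-38.3,41.3,0],1]

```text
time_s: 9.45
position: [0.542, 0.0426, 0.0973]
tcp_rot: [-0.002, 1.0, 0.001, 0.002]
force: [-1.1, -0.6, -1.7]
grip_width: 0.0147
```

```bash
python3 arc.py -1.8 7
```

```text
t 9.45 theta mod 2pi -0.578 r 0.0365 [-1.1 -0.6 -1.7]
[[-8.8, -2.9], [-16.9, -7.5], [-23.5, -13.9], [-28.2, -21.9], [-30.8, -30.7], [-31.0, -40.0], [-28.9, -48.9]]
```

Emit:
carry_out:
  motion:
    - [[0,0,0],[-8.8,-2.9,0],1]
    - [[0,0,0],[-16.9,-7.5,0],1]
    - [[0,0,0],[-23.5,-13.9,0],1]
    - [[0,0,0],[-28.2,-21.9,0],1]
    - [[0,0,0],[-30.8,-30.7,0],1]
    - [[0,0,0],[-31.0,-40.0,0],1]
    - [[0,0,0],[-28.9,-48.9,0],1]
    - [[0,0,0],[-28.9,-48.9,0],1]

```text
time_s: 10.12
position: [0.5139, -0.008, 0.0973]
tcp_rot: [-0.002, 1.0, -0.0, 0.002]
force: [5.0, 0.8, -3.0]
grip_width: 0.0149
```

```bash
python3 arc.py -1.8 7
```

```text
t 10.1167 theta mod 2pi 3.852 r 0.0359 [ 5.   0.8 -3. ]
[[4.7, -7.9], [11.3, -14.4], [19.3, -18.9], [28.2, -21.3], [37.5, -21.3], [46.4, -18.9], [54.4, -14.4]]
```

Emit:
carry_out:
  motion:
    - [[0,0,0],[4.7,-7.9,0],1]
    - [[0,0,0],[11.3,-14.4,0],1]
    - [[0,0,0],[19.3,-18.9,0],1]
    - [[0,0,0],[28.2,-21.3,0],1]
    - [[0,0,0],[37.5,-21.3,0],1]
    - [[0,0,0],[46.4,-18.9,0],1]
    - [[0,0,0],[54.4,-14.4,0],1]
    - [[0,0,0],[54.4,-14.4,0],1]

```text
time_s: 10.78
position: [0.5684, -0.0219, 0.0972]
tcp_rot: [-0.003, 1.0, -0.0, 0.001]
force: [-2.3, 4.6, 2.9]
grip_width: 0.0144
```

```bash
python3 arc.py -1.75 7
```

```text
t 10.7833 theta mod 2pi 2.043 r 0.0356 [-2.3  4.6  2.9]
[[6.6, 6.0], [11.3, 13.7], [13.9, 22.2], [14.3, 31.2], [12.4, 40.0], [8.5, 48.1], [2.7, 54.9]]
```

Emit:
carry_out:
  motion:
    - [[0,0,0],[6.6,6.0,0],1]
    - [[0,0,0],[11.3,13.7,0],1]
    - [[0,0,0],[13.9,22.2,0],1]
    - [[0,0,0],[14.3,31.2,0],1]
    - [[0,0,0],[12.4,40.0,0],1]
    - [[0,0,0],[8.5,48.1,0],1]
    - [[0,0,0],[2.7,54.9,0],1]
    - [[0,0,0],[2.7,54.9,0],1]

```text
time_s: 11.45
position: [0.5701, 0.0344, 0.0973]
tcp_rot: [-0.003, 1.0, 0.0, 0.001]
force: [-1.5, -0.3, 1.2]
grip_width: 0.0149
```

```bash
cat > look.py <<'E'
from arc import *
r=read_camera("top"); h=hsv(r);H,S,V=[h[...,i].astype(int) for i in range(3)]
roi=np.zeros(H.shape,bool);roi[170:211,219:265]=1
for n,m in (("red",((H<6)|(H>174))&(S>140)&(V>150)),("blue",(abs(H-112)<14)&(S>150)&(V>140))):
    for A,u in blobs(roi&m,3):
        q=ray(r,u,.124)[0][:2]; rr=np.hypot(*(q-C)); print(n,A,u.round(1),"r",rr.round(4),"past pointer cw",(np.pi-np.arctan2(*(q-C)[::-1])%(2*np.pi)).round(3))
E
python3 look.py; python3 arc.py -0.23 3
```

```text
red 4 [255.5 198. ] r 0.0437 past pointer cw -1.043
blue 9 [236. 205.] r 0.0421 past pointer cw 0.272
t 11.5 theta mod 2pi 0.247 r 0.0364 [-1.   1.5  1.8]
[[-2.5, 1.4], [-4.8, 2.9], [-7.2, 4.2]]
```

Emit:
carry_out:
  motion:
    - [[0,0,0],[-2.5,1.4,0],1]
    - [[0,0,0],[-4.8,2.9,0],1]
    - [[0,0,0],[-7.3,4.2,0],1]
    - [[0,0,0],[-7.3,4.2,0],1]
    - [[0,0,0],[-7.3,4.2,0],1]
    - [[0,0,0],[-7.3,4.2,0],1]

```text
time_s: 12.0
position: [0.5626, 0.0392, 0.0973]
tcp_rot: [-0.004, 1.0, 0.0, 0.0]
force: [1.1, 4.0, 0.6]
grip_width: 0.0146
```

```bash
python3 look.py; python3 arc.py 0.95 6
```

```text
blue 6 [240.2 205. ] r 0.0404 past pointer cw 0.02
t 12.05 theta mod 2pi 0.002 r 0.0364 [1.  4.2 1.4]
[[4.7, -3.3], [9.1, -6.9], [12.9, -11.1], [16.0, -15.9], [18.2, -21.2], [19.6, -26.7]]
```

Emit:
carry_out:
  motion:
    - [[0,0,0],[4.7,-3.3,0],1]
    - [[0,0,0],[9.1,-6.9,0],1]
    - [[0,0,0],[12.9,-11.1,0],1]
    - [[0,0,0],[16.0,-15.9,0],1]
    - [[0,0,0],[18.2,-21.2,0],1]
    - [[0,0,0],[19.6,-26.7,0],1]
    - [[0,0,0],[19.6,-26.7,0],1]

```text
time_s: 12.63
position: [0.5824, 0.0111, 0.0973]
tcp_rot: [-0.004, 1.0, 0.0, 0.0]
force: [1.0, -0.7, 1.0]
grip_width: 0.0148
```

```bash
cat >> arc.py <<'E'
    f=PH0-t0; print("resist",round(-float(s["force"][:2]@[np.sin(f),-np.cos(f)]),2))
    if len(sys.argv)>3:
        q=p
        for k in range(int(sys.argv[3])):
            tt=t0+d*(k+1); q=C+R*np.array([np.cos(PH0-tt),np.sin(PH0-tt)]); print("then",rows(q,tt,tt+d,n))
E
python3 arc.py .12 3 6
```

```text
t 12.6333 theta mod 2pi 0.993 r 0.0359 [ 1.  -0.7  1. ]
[[0.3, -1.4], [0.4, -2.9], [0.4, -4.3]]
resist -0.82
then [[-0.0, -1.4], [-0.1, -2.9], [-0.2, -4.3]]
then [[-0.2, -1.4], [-0.4, -2.8], [-0.7, -4.3]]
then [[-0.4, -1.4], [-0.8, -2.8], [-1.2, -4.1]]
then [[-0.5, -1.3], [-1.1, -2.7], [-1.7, -4.0]]
then [[-0.7, -1.3], [-1.4, -2.5], [-2.2, -3.7]]
then [[-0.8, -1.2], [-1.7, -2.3], [-2.6, -3.4]]
```

Emit:
carry_out:
  motion:
    - [[0,0,0],[0.2,-1.4,0],1]
    - [[0,0,0],[0.2,-2.9,0],1]
    - [[0,0,0],[0.2,-4.3,0],1]
    - [[0,0,0],[0.2,-4.3,0],1]
    - [[0,0,0],[0.2,-4.3,0],1]

```text
time_s: 13.05
position: [0.5826, 0.0064, 0.0973]
tcp_rot: [-0.003, 1.0, 0.0, 0.0]
force: [0.3, -0.2, 0.3]
grip_width: 0.0148
```

Emit:
carry_out:
  motion:
    - [[0,0,0],[-0.1,-1.4,0],1]
    - [[0,0,0],[-0.2,-2.9,0],1]
    - [[0,0,0],[-0.3,-4.3,0],1]
    - [[0,0,0],[-0.3,-4.3,0],1]
    - [[0,0,0],[-0.3,-4.3,0],1]

```text
time_s: 13.47
position: [0.5822, 0.0018, 0.0973]
tcp_rot: [-0.003, 1.0, -0.0, 0.0]
force: [1.0, 0.7, 0.1]
grip_width: 0.0148
```

Emit:
carry_out:
  motion:
    - [[0,0,0],[-0.2,-1.4,0],1]
    - [[0,0,0],[-0.5,-2.8,0],1]
    - [[0,0,0],[-0.9,-4.3,0],1]
    - [[0,0,0],[-0.9,-4.3,0],1]
    - [[0,0,0],[-0.9,-4.3,0],1]

```text
time_s: 13.88
position: [0.5812, -0.0028, 0.0973]
tcp_rot: [-0.003, 1.0, -0.0, 0.0]
force: [0.4, 0.2, 1.6]
grip_width: 0.0148
```

Emit:
carry_out:
  motion:
    - [[0,0,0],[-0.4,-1.4,0],1]
    - [[0,0,0],[-0.9,-2.8,0],1]
    - [[0,0,0],[-1.4,-4.1,0],1]
    - [[0,0,0],[-1.4,-4.1,0],1]
    - [[0,0,0],[-1.4,-4.1,0],1]

```text
time_s: 14.3
position: [0.5796, -0.0073, 0.0972]
tcp_rot: [-0.003, 1.0, -0.0, -0.0]
force: [0.1, 0.2, 1.1]
grip_width: 0.0145
```

Emit:
carry_out:
  motion:
    - [[0,0,0],[-0.6,-1.3,0],1]
    - [[0,0,0],[-1.2,-2.6,0],1]
    - [[0,0,0],[-1.9,-3.9,0],1]
    - [[0,0,0],[-1.9,-3.9,0],1]
    - [[0,0,0],[-1.9,-3.9,0],1]

```text
time_s: 14.72
position: [0.5775, -0.0115, 0.0972]
tcp_rot: [-0.002, 1.0, -0.0, -0.0]
force: [-0.2, 1.0, 1.1]
grip_width: 0.0145
```

Emit:
carry_out:
  motion:
    - [[0,0,0],[-0.8,-1.2,0],1]
    - [[0,0,0],[-1.6,-2.5,0],1]
    - [[0,0,0],[-2.4,-3.6,0],1]
    - [[0,0,0],[-2.4,-3.6,0],1]
    - [[0,0,0],[-2.4,-3.6,0],1]

```text
time_s: 15.13
position: [0.5749, -0.0153, 0.0972]
tcp_rot: [-0.002, 1.0, -0.0, -0.001]
force: [0.1, 0.9, 0.7]
grip_width: 0.0146
```

```bash
python3 arc.py .12 3 7
```

```text
t 15.1333 theta mod 2pi 1.781 r 0.0355 [0.1 0.9 0.7]
[[-0.5, -1.4], [-1.4, -2.5], [-2.4, -3.6]]
resist 0.72
then [[-1.0, -1.0], [-2.1, -2.0], [-3.2, -2.9]]
then [[-1.1, -0.9], [-2.3, -1.7], [-3.5, -2.5]]
then [[-1.2, -0.7], [-2.5, -1.4], [-3.8, -2.0]]
then [[-1.3, -0.6], [-2.7, -1.1], [-4.0, -1.6]]
then [[-1.4, -0.4], [-2.8, -0.8], [-4.2, -1.1]]
then [[-1.4, -0.2], [-2.8, -0.4], [-4.3, -0.6]]
then [[-1.4, -0.1], [-2.9, -0.1], [-4.3, -0.1]]
```

Emit:
carry_out:
  motion:
    - [[0,0,0],[-0.9,-1.2,0],1]
    - [[0,0,0],[-1.9,-2.3,0],1]
    - [[0,0,0],[-2.8,-3.4,0],1]
    - [[0,0,0],[-2.8,-3.4,0],1]
    - [[0,0,0],[-2.8,-3.4,0],1]

```text
time_s: 15.55
position: [0.5718, -0.0187, 0.0972]
tcp_rot: [-0.002, 1.0, -0.0, -0.001]
force: [-0.9, 1.8, 1.9]
grip_width: 0.015
```

Emit:
carry_out:
  motion:
    - [[0,0,0],[-1.0,-1.0,0],1]
    - [[0,0,0],[-2.1,-2.0,0],1]
    - [[0,0,0],[-3.2,-2.9,0],1]
    - [[0,0,0],[-3.2,-2.9,0],1]
    - [[0,0,0],[-3.2,-2.9,0],1]

```text
time_s: 15.97
position: [0.5683, -0.0217, 0.0972]
tcp_rot: [-0.002, 1.0, -0.0, -0.001]
force: [-0.3, 3.6, 1.5]
grip_width: 0.015
```

Emit:
carry_out:
  motion:
    - [[0,0,0],[-0.8,-0.6,0],1]
    - [[0,0,0],[-1.6,-1.2,0],1]
    - [[0,0,0],[-2.3,-1.7,0],1]
    - [[0,0,0],[-2.3,-1.7,0],1]
    - [[0,0,0],[-2.3,-1.7,0],1]

```text
time_s: 16.38
position: [0.5659, -0.0234, 0.0972]
tcp_rot: [-0.002, 1.0, -0.0, -0.001]
force: [-0.9, 2.8, 1.2]
grip_width: 0.0151
```

```bash
python3 arc.py .12 3 7
```

```text
t 16.3833 theta mod 2pi 2.125 r 0.0354 [-0.9  2.8  1.2]
[[-0.9, -1.2], [-2.2, -1.9], [-3.5, -2.6]]
resist 0.8
then [[-1.3, -0.6], [-2.6, -1.1], [-4.0, -1.6]]
then [[-1.4, -0.4], [-2.8, -0.8], [-4.2, -1.2]]
then [[-1.4, -0.3], [-2.8, -0.5], [-4.3, -0.6]]
then [[-1.4, -0.1], [-2.9, -0.1], [-4.3, -0.1]]
then [[-1.4, 0.1], [-2.9, 0.2], [-4.3, 0.4]]
then [[-1.4, 0.2], [-2.8, 0.5], [-4.2, 0.9]]
then [[-1.4, 0.4], [-2.7, 0.9], [-4.1, 1.4]]
```

Emit:
carry_out:
  motion:
    - [[0,0,0],[-1.2,-0.8,0],1]
    - [[0,0,0],[-2.5,-1.5,0],1]
    - [[0,0,0],[-3.7,-2.0,0],1]
    - [[0,0,0],[-3.7,-2.0,0],1]
    - [[0,0,0],[-3.7,-2.0,0],1]

```text
time_s: 16.8
position: [0.562, -0.0256, 0.0972]
tcp_rot: [-0.002, 1.0, -0.0, -0.001]
force: [-0.5, 3.3, 2.1]
grip_width: 0.0147
```

Emit:
carry_out:
  motion:
    - [[0,0,0],[-1.3,-0.6,0],1]
    - [[0,0,0],[-2.6,-1.1,0],1]
    - [[0,0,0],[-3.9,-1.5,0],1]
    - [[0,0,0],[-3.9,-1.5,0],1]
    - [[0,0,0],[-3.9,-1.5,0],1]

```text
time_s: 17.22
position: [0.5579, -0.0272, 0.0972]
tcp_rot: [-0.002, 1.0, -0.0, -0.001]
force: [-0.0, 2.9, 1.4]
grip_width: 0.0149
```

Emit:
carry_out:
  motion:
    - [[0,0,0],[-1.4,-0.4,0],1]
    - [[0,0,0],[-2.8,-0.7,0],1]
    - [[0,0,0],[-4.2,-0.9,0],1]
    - [[0,0,0],[-4.2,-0.9,0],1]
    - [[0,0,0],[-4.2,-0.9,0],1]

```text
time_s: 17.63
position: [0.5535, -0.0284, 0.0972]
tcp_rot: [-0.002, 1.0, -0.001, -0.002]
force: [0.3, 2.5, 1.0]
grip_width: 0.0152
```

Emit:
carry_out:
  motion:
    - [[0,0,0],[-1.4,-0.2,0],1]
    - [[0,0,0],[-2.8,-0.4,0],1]
    - [[0,0,0],[-4.2,-0.5,0],1]
    - [[0,0,0],[-4.2,-0.5,0],1]
    - [[0,0,0],[-4.2,-0.5,0],1]

```text
time_s: 18.05
position: [0.5491, -0.029, 0.0972]
tcp_rot: [-0.002, 1.0, -0.001, -0.002]
force: [0.7, 2.1, 1.8]
grip_width: 0.0149
```

Emit:
carry_out:
  motion:
    - [[0,0,0],[-1.4,0,0],1]
    - [[0,0,0],[-2.8,0,0],1]
    - [[0,0,0],[-4.2,0.1,0],1]
    - [[0,0,0],[-4.2,0.1,0],1]
    - [[0,0,0],[-4.2,0.1,0],1]

```text
time_s: 18.47
position: [0.5446, -0.029, 0.0973]
tcp_rot: [-0.002, 1.0, -0.001, -0.002]
force: [0.5, 0.9, 1.3]
grip_width: 0.0151
```

Emit:
carry_out:
  motion:
    - [[0,0,0],[-1.5,0.1,0],1]
    - [[0,0,0],[-3.0,0.3,0],1]
    - [[0,0,0],[-4.4,0.6,0],1]
    - [[0,0,0],[-4.4,0.6,0],1]
    - [[0,0,0],[-4.4,0.6,0],1]

```text
time_s: 18.88
position: [0.5398, -0.0285, 0.0973]
tcp_rot: [-0.002, 1.0, -0.001, -0.002]
force: [-0.2, 0.5, 0.5]
grip_width: 0.0143
```

Emit:
carry_out:
  motion:
    - [[0,0,0],[-1.5,0.3,0],1]
    - [[0,0,0],[-3.0,0.7,0],1]
    - [[0,0,0],[-4.3,1.2,0],1]
    - [[0,0,0],[-4.3,1.2,0],1]
    - [[0,0,0],[-4.3,1.2,0],1]

```text
time_s: 19.3
position: [0.535, -0.0273, 0.0972]
tcp_rot: [-0.002, 1.0, -0.0, -0.003]
force: [-0.7, 0.4, 1.2]
grip_width: 0.0148
```

Emit:
carry_out:
  motion:
    - [[0,0,0],[-1.4,0.5,0],1]
    - [[0,0,0],[-2.8,1.1,0],1]
    - [[0,0,0],[-4.1,1.8,0],1]
    - [[0,0,0],[-4.1,1.8,0],1]
    - [[0,0,0],[-4.1,1.8,0],1]

```text
time_s: 19.72
position: [0.5306, -0.0255, 0.0972]
tcp_rot: [-0.002, 1.0, -0.0, -0.003]
force: [-0.3, 1.1, 2.4]
grip_width: 0.0153
```

Emit:
carry_out:
  motion:
    - [[0,0,0],[-1.3,0.7,0],1]
    - [[0,0,0],[-2.6,1.5,0],1]
    - [[0,0,0],[-3.8,2.3,0],1]
    - [[0,0,0],[-3.8,2.3,0],1]
    - [[0,0,0],[-3.8,2.3,0],1]

```text
time_s: 20.13
position: [0.5267, -0.0232, 0.0973]
tcp_rot: [-0.002, 1.0, -0.0, -0.003]
force: [-0.0, -0.9, 0.5]
grip_width: 0.0149
```

```bash
python3 arc.py .125 3 7
```

```text
t 20.1333 theta mod 2pi 3.291 r 0.0358 [-0.  -0.9  0.5]
[[-1.3, 0.7], [-2.5, 1.6], [-3.7, 2.6]]
resist 0.48
then [[-1.1, 1.0], [-2.2, 2.1], [-3.2, 3.2]]
then [[-1.0, 1.1], [-1.9, 2.3], [-2.8, 3.5]]
then [[-0.8, 1.3], [-1.6, 2.5], [-2.3, 3.9]]
then [[-0.7, 1.3], [-1.3, 2.7], [-1.8, 4.1]]
then [[-0.5, 1.4], [-0.9, 2.9], [-1.3, 4.3]]
then [[-0.3, 1.5], [-0.5, 2.9], [-0.7, 4.4]]
then [[-0.1, 1.5], [-0.2, 3.0], [-0.2, 4.5]]
```

Emit:
carry_out:
  motion:
    - [[0,0,0],[-1.2,0.8,0],1]
    - [[0,0,0],[-2.4,1.7,0],1]
    - [[0,0,0],[-3.6,2.7,0],1]
    - [[0,0,0],[-3.6,2.7,0],1]
    - [[0,0,0],[-3.6,2.7,0],1]

```text
time_s: 20.55
position: [0.5236, -0.0211, 0.0973]
tcp_rot: [-0.001, 1.0, -0.0, -0.002]
force: [5.1, -3.9, -2.1]
grip_width: 0.0149
```

The stop is felt: about 6.4 N resistance at θ≈3.40 rad, against about 0.5 N before. Releasing the post and rising.

Emit:
carry_out:
  motion:
    - [[0,0,0],[0,0,0],-1]
    - [[0,0,0],[0,0,0],-1]
    - [[0,0,0],[0,0,0],-1]
    - [[0,0,0],[0,0,0],-1]
    - [[0,0,0],[0,0,0],-1]
    - [[0,0,0],[0,0,20],-1]
    - [[0,0,0],[0,0,50],-1]
    - [[0,0,0],[0,0,60],-1]

```text
time_s: 21.22
position: [0.5254, -0.0212, 0.161]
tcp_rot: [-0.001, 1.0, -0.0, -0.0]
force: [0.0, -1.5, 1.5]
grip_width: 0.0853
```

```bash
python3 - <<'E'
from h import *
s=sense();print(s["position"],s["force"],s["grip_width"])
for n in ("top","scene"):
    r=read_camera(n);T=r["world_from_camera"];K=r["K"];Z=r["range_z"];h=hsv(r);H,S,V=[h[...,i].astype(int) for i in range(3)]
    m=((H<6)|(H>174))&(S>150)&(V>80); v,u=np.nonzero(m); z=Z[m]
    p=np.stack([(u-K[0,2])/K[0,0]*z,-(v-K[1,2])/K[1,1]*z,-z],-1)@T[:3,:3].T+T[:3,3]
    k=(abs(p[:,0]-.55)<.05)&(abs(p[:,1]-.158)<.03)&(p[:,2]>.125)&(p[:,2]<.175)
    if k.any(): print(n,k.sum(),p[k].min(0).round(4),p[k].max(0).round(4), "top face",p[k&(p[:,2]>.16)].mean(0).round(4))
E
```

```text
[ 0.52539097 -0.02123793  0.16095931] [ 0.00396086 -1.47487446  1.48710582] 0.08527662291990151
top 52 [0.5422 0.1455 0.1555] [0.5529 0.1701 0.1686] top face [0.5475 0.1579 0.1644]
scene 66 [0.5476 0.1498 0.1315] [0.5624 0.1691 0.1656] top face [0.5556 0.1591 0.1627]
```

Emit:
carry_out:
  motion:
    - [[0,0,0],[23.5,179.5,0],-1]
    - [[0,0,0],[23.5,179.5,0],-1]
    - [[0,0,0],[23.5,179.5,0],-1]
    - [[0,0,0],[23.5,179.5,0],-1]
    - [[0,0,0],[23.5,179.5,0],-1]
    - [[0,0,0],[23.5,179.5,0],-1]
    - [[0,0,0],[23.5,179.5,0],-1]
    - [[0,0,0],[23.5,179.5,-20],-1]

```text
time_s: 21.98
position: [0.5516, 0.1576, 0.1428]
tcp_rot: [-0.001, 1.0, -0.0, 0.003]
force: [0.7, -0.0, 1.2]
grip_width: 0.0856
```

Emit:
carry_out:
  motion:
    - [[0,0,0],[-2,0.5,-15],-1]
    - [[0,0,0],[-2,0.5,-30],-1]
    - [[0,0,0],[-2,0.5,-45],-1]
    - [[0,0,0],[-2,0.5,-45],-1]
    - [[0,0,0],[-2,0.5,-45],1]
    - [[0,0,0],[-2,0.5,-45],1]
    - [[0,0,0],[-2,0.5,-45],1]
    - [[0,0,0],[-2,0.5,-45],1]
  force: 40

```text
time_s: 22.65
position: [0.5505, 0.1579, 0.0991]
tcp_rot: [-0.001, 1.0, -0.001, 0.004]
force: [0.7, 0.0, 0.5]
grip_width: 0.0387
```

Emit:
carry_out:
  motion:
    - [[0,0,0],[0,0,0],1]
    - [[0,0,0],[0,0,0],1]
    - [[0,0,0],[0,0,0],1]

```text
time_s: 22.9
position: [0.5508, 0.1588, 0.1]
tcp_rot: [-0.001, 1.0, -0.0, 0.005]
force: [-0.2, 3.9, 2.9]
grip_width: 0.0254
```

Tab gripped (25.4 mm wide). First a short pull to test that the lock has released.

Emit:
carry_out:
  motion:
    - [[0,0,0],[-2,0,0],1]
    - [[0,0,0],[-4,0,0],1]
    - [[0,0,0],[-6,0,0],1]
    - [[0,0,0],[-6,0,0],1]

```text
time_s: 23.23
position: [0.5445, 0.1589, 0.1]
tcp_rot: [-0.001, 1.0, -0.0, 0.005]
force: [0.7, 2.5, -1.0]
grip_width: 0.0255
```

Emit:
carry_out:
  motion:
    - [[0,0,0],[-5,0,0],1]
    - [[0,0,0],[-10,0,0],1]
    - [[0,0,0],[-15,0,0],1]
    - [[0,0,0],[-20,0,0],1]
    - [[0,0,0],[-23,0,0],1]
    - [[0,0,0],[-24.5,0,0],1]
    - [[0,0,0],[-24.5,0,0],1]
    - [[0,0,0],[-24.5,0,0],1]

```text
time_s: 23.9
position: [0.5208, 0.1591, 0.1]
tcp_rot: [-0.002, 1.0, -0.0, 0.006]
force: [6.9, 4.6, -5.1]
grip_width: 0.0252
```

Emit:
carry_out:
  motion:
    - [[0,0,0],[0,0,0],-1]
    - [[0,0,0],[0,0,0],-1]
    - [[0,0,0],[0,0,0],-1]
    - [[0,0,0],[0,0,0],-1]
    - [[0,0,0],[0,0,0],-1]
    - [[0,0,0],[0,0,20],-1]
    - [[0,0,0],[0,0,50],-1]
    - [[0,0,0],[0,0,85],-1]

```text
time_s: 24.57
position: [0.5188, 0.1586, 0.1837]
tcp_rot: [-0.001, 1.0, -0.0, 0.003]
force: [1.1, -0.3, 0.1]
grip_width: 0.0852
```

```bash
python3 - <<'E'
from h import *
s=sense();print(s["position"],s["force"],s["grip_width"])
for n in ("top","scene"):
    r=read_camera(n);T=r["world_from_camera"];K=r["K"];Z=r["range_z"];h=hsv(r);H,S,V=[h[...,i].astype(int) for i in range(3)]
    m=((H<6)|(H>174))&(S>150)&(V>80); v,u=np.nonzero(m); z=Z[m]
    p=np.stack([(u-K[0,2])/K[0,0]*z,-(v-K[1,2])/K[1,1]*z,-z],-1)@T[:3,:3].T+T[:3,3]
    k=(abs(p[:,0]-.53)<.06)&(abs(p[:,1]-.158)<.03)&(p[:,2]>.125)&(p[:,2]<.175)
    if k.any(): print(n,k.sum(),p[k].min(0).round(4),p[k].max(0).round(4), "top face",p[k&(p[:,2]>.16)].mean(0).round(4))
    cv2.imwrite("pics/e_"+n+".png",cv2.resize(r["frame"][120:270,190:400,::-1],(800,571),interpolation=cv2.INTER_CUBIC))
E
```

```text
[0.51880636 0.15856157 0.18374277] [ 1.13701322 -0.27851908  0.09960927] 0.08518282854812345
scene 58 [0.5218 0.15   0.1295] [0.5336 0.1675 0.1654] top face [0.5257 0.1582 0.1626]
```

View pics/e_scene.png

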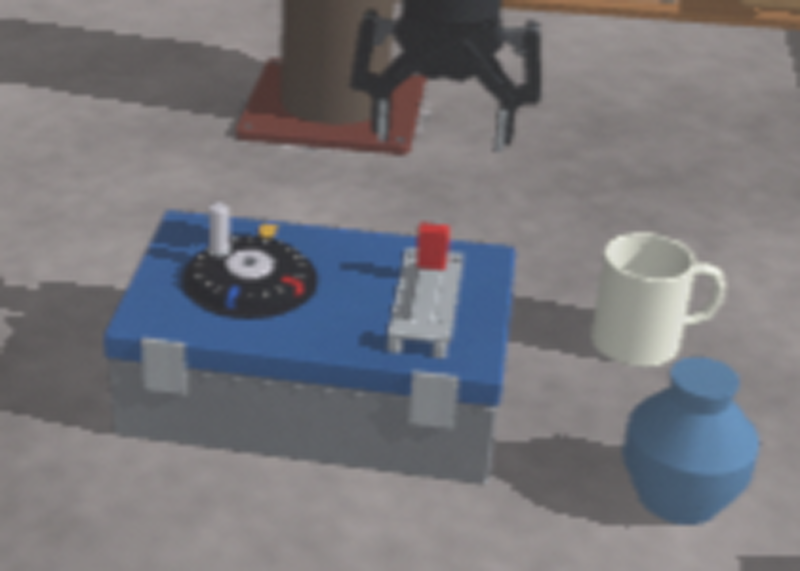

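The tab at (432,245) is drawn forward. By range data it went from 0.5556 to 0.5257, so 30 mm, ending against its stop. The hand is clear, and the mug and vase are standing.

```bash
python3 -c "
from station import *
print(hand_in())"
```

```text
the job is handed in; nothing more can be done
None
```

The lockbox is unlocked, the bolt is fully drawn, and I handed the job in at about 25 s of the 70 s allowed. No verdict is reported back.

- **Red:** I turned clockwise past red once and stopped on it the second time at θ ≈ 7.56 rad. The camera put red 0.005 rad from the pointer.
- **Blue:** I turned counter-clockwise past blue once and stopped on it the second time at θ ≈ 0.00 rad. The camera put blue 0.02 rad from the pointer.
- **Stop:** I turned clockwise in steps of about 0.13 rad. At θ ≈ 3.40 rad the resistance rose from about 0.5 N to 6.4 N at the post, below the 12 N limit, so I let go there.
- **Bolt:** The tab moved 30 mm by arm pose (0.5508 to 0.5208 m) and by scene-camera range (0.5556 to 0.5257 m). It ended against its stop at about 7 N.
- **End state:** The hand is open and clear of everything. The last picture shows the mug and vase upright. The candlestick was outside that crop, and the arm never came near it.

Two checks did not go as expected:
- **Fingertip height:** The reported TCP height was about 40 mm lower than where the fingertips really were. My first grip closed above the post and touched nothing. I corrected the height from the scene camera's range data.
- **Top camera:** The arm hid the tab in the last top view, so the top camera gave no check of the bolt.

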